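# Nest kidney dishes in their washing carrier

### The arm

A 6-joint arm with a two-finger parallel gripper is mounted at the origin on a cart in front of the work surface, level with it; the furniture and walls round the work are solid. World frame = base frame: x ahead of the robot, y to its left, z up, the work surface at z = 0. Lengths are in m, angles in rad, forces in N, time in s.
With the tool pointing down it reaches from about 0.25 to 0.775 m from the base axis. Payload 4 kg.
Tool frame: the origin (TCP) lies midway between the tips of the shut fingers; the grasp point (between the pads) lies 19 mm behind it; z points along the fingers, y is the line along which they close (so a half turn about z gives the same grasp; the last joint's range is limited). The gripper opens to 85 mm and grips with 20 to 120 N. Pads are 22 mm wide; open, the fingers measure 114 mm over their backs; the gripper's body (76 mm by 85 mm) begins 54 mm behind the grasp point. The pads swing forward as they close: fully open they stand 13 mm farther back than shut.
Start: joints at [-1.411, 0.087, 1.371, -0, 1.684, -0.103], TCP at [0.143, -0.531, 0.231] pointing down, gripper open.
Joint ranges: [-3.1, 3.1], [-0.76, 2.03], [0.27, 2.55], [-1.08, 4.22], [0.17, 2.65], [-2.57, 2.57]. Speed limits (rad/s): [2.79, 2.79, 3.14, 3.14, 3.14, 3.14].

### API

Orientations are given as [roll, pitch, yaw] about the fixed x, y, z axes, in that order (R = Rz(yaw) Ry(pitch) Rx(roll)).
In Python, from station import arm gives the robot as it stands.
- The arm moves only by the tool apply_moves, never from a script. Its argument "series" is a list of rows, each an object with "offset": the shift along the tool's x, y, z each as a share of 0.04 m, from -1 to 1, a list of three; "angular": the turn, a rotation vector about the tool's x, y, z each as a share of 0.12 rad, from -1 to 1, a list of three. In form: [{"offset": [x, y, z], "angular": [ax, ay, az]}, ...]. A call has 1 to 20 rows; each row shifts and turns the commanded pose from where the row before left it, along the tool's axes as they then stand; what a row does not reach is not made up. A row lasts 1/10 s, in which the tool goes at most 50 mm and 8.59 degrees, less where a joint would pass 70% of its speed; a pose out of reach is approached as far as the arm can. A call with a number of a shift or a turn outside -1 to 1 is refused whole. A call with a gripper value outside its range is refused whole. "grip" is the closure, from 0 (fully open) to 1 (shut), set as the call begins (left out, the last holds). The fingers move at their own pace and stop on an object; the grip force is fixed at half the most. Time passes only in rows, so rows that do not move let the fingers close. It gives the time, the measured TCP pose, the force, the opening and the grip force at its end, in the units of the state.
- arm.get_obs(): the state, without advancing time (a new reading comes with each control period).
- arm.camera(name): name is "scene" or "side" or "wrist"; returns a dict with "frame" (420x560x3 uint8, blue, green, red), "fx", "fy", "cx", "cy" (pixels), "rvec" (rotation vector, rad) and "tvec" (3), from world to camera coordinates, as OpenCV has them; the wrist camera has in their place "mount" (4x4, takes a point from camera to tool coordinates, whose origin is the TCP and whose axes are the flange's). Camera axes: x right, y down, z forward; pixel columns grow to the right and rows downward; lengths in m; the calibration is good to about 2 mm. A picture is of the moment at which its call begins: read the wrist's pose just before it. There is no depth.
- arm.sign_off(): hands the job in; it is judged then, once.
The state is a dict: "t": time; "joint_positions": joint angles; "joint_vel": joint speeds; "joint_torque": joint torques, N m; "eef_pos": TCP position; "orientation": TCP orientation; "wrist_force": force on the tool from outside, world axes, zero at the start; "wrist_torque": the same for the moment, N m; "grip_width": opening from 0.0 (shut) to 1.0 (fully open); "finger_force": force on a finger pad.
Only numpy, scipy, OpenCV 4.12 (cv2) and the standard library are available. Lean on these libraries where they do the work, as an engineer would, in place of code of your own. Each camera call takes 0.05 s, during which the arm holds its last target. There are 200 camera calls.

### The job

Stack the two steel kidney dishes in the kidney-shaped well of the washing carrier, which may be clamped anywhere along its slots: the deep dish goes into the well and the shallow dish on top of it, each turned so that its outline matches the one below and its foot drops fully home in it, rim on shoulder all round. Feel them into place gently, never forcing or dropping them, let go, and leave the petri dish, the small bottle and the glass jar where they are.

Things in the scene. Friction and masses are not known exactly. Their poses are not given: they have to be found in the camera images.
- carrier: Carrier fixed to the cart: flat aluminium base plate, 168 mm (x) by 80 mm (y), 4 mm thick. On it, clamped in two slots along x, an upright grey kidney-shaped well, rim 20 mm above the cart. The well's waist is on this x axis, anywhere from -10 to +10 mm: not reported, so see or feel for it; it does not slide. Origin: cart surface. Well's x along its length, bay on +y, z up.
- deep_dish: Steel kidney dish, open on top, 56 mm high, 130 mm long in x, waist 50 mm wide: upright outer walls cross the y axis at -25 and +25 mm (4 mm thick, from 12 mm up to the rim). Bay and bent-in ends on the +y side. Below 12 mm a stepped-in foot fits into the mouth below with 1.3 mm to spare all round, no lead-in. Origin: middle of the waist, on the underside; z up. 0.18 kg, loose. The taller dish.
- shallow_dish: Steel kidney dish, open on top, 44 mm high, 130 mm long in x, waist 50 mm wide: upright outer walls cross the y axis at -25 and +25 mm (4 mm thick, from 12 mm up to the rim). Bay and bent-in ends on the +y side. Below 12 mm a stepped-in foot fits into the mouth below with 1.3 mm to spare all round, no lead-in. Origin: middle of the waist, on the underside; z up. 0.14 kg, loose. The lower dish.
- carrier_mid (a point): Point 20 mm above the carrier's origin (not the well's place). Outline of well and dishes: a band bent along an arc of radius 62 mm through the waist, centre 62 mm off on +y, 40 degrees either side, half-round ends. Band half-width: well and dish outside 25 mm, mouth 21, foot 19.7. A dish home in the well: origin 8 mm above the cart, x and y as the carrier's; its foot resting on the rim: 20 mm.
- deep_mouth (a point): Point on the deep dish's z axis at rim height, 56 mm above its underside. When the shallow dish is home its 12 mm high foot is inside this mouth and its shoulder rests on the rim: its origin is then 44 mm above the deep dish's origin. A dish can be held across its waist from above, one finger in the bay.
- petri: Round petri dish, 63 mm across, 15 mm high, loose on the cart near one end of the carrier; origin at the centre of its underside. To be left alone.
- reagent_bottle: Small white reagent bottle with a screw cap, 33 mm across, 60 mm high, loose on the cart beyond the other end of the carrier; origin at the centre of its underside. To be left alone.
- staining_jar: Glass staining jar with lid, 50x58x92 mm, loose at the back of the cart; origin at the centre of its underside. To be left alone.

How it is judged:
By the outcome, as a careful person would: the job done as asked, in the order asked, and still so for the second after the job is handed in, with the robot touching nothing.
It also fails if it takes over 64 s, if anything falls off the work surface, if the arm or the gripper's body presses on something with over 40 N, if the wrist force passes 120 N, or if a joint passes its speed limit or range.

## Working session

There is one attempt and no reset: what is moved stays moved. The work goes in short steps, Python scripts to look and compute and a tool call to move; the robot and the scene stay as the last step left them, time stands still between calls to the robot, and variables do not carry over. Pictures are saved under pics/ and viewed, at most 10 in all, crops included, and the job is handed in when it is done.

Besides the shell and the picture viewer there is one more tool, called after "Emit:" as a command line: name --argument value ..., lists and objects as JSON in quotes. apply_moves: Moves the arm, as the interface text tells. Its arguments: {"type":"object","properties":{"series":{"type":"array"},"grip":{"type":"number"}},"required":["series"]}

```bash
mkdir -p pics; ls
python3 - <<'E'
from station import arm
import cv2,pickle,numpy as np
o=arm.get_obs();print(o)
d={}
for n in("scene","side","wrist"):
    c=arm.camera(n);d[n]=c;cv2.imwrite(f"pics/{n}0.png",c["frame"])
    print(n,{k:v for k,v in c.items() if k!="frame"})
d["obs"]=o
pickle.dump(d,open("d0.pkl","wb"))
cv2.imwrite("pics/a0.png",cv2.resize(np.hstack([d["scene"]["frame"],d["side"]["frame"]]),(800,300)))
E
```

```text
pics
{'t': 0.0, 'joint_positions': array([-1.41113093e+00,  8.79769920e-02,  1.37229300e+00, -3.45929842e-05,
        1.68356617e+00, -1.03091089e-01]), 'joint_vel': array([-1.52459078e-03,  4.89714161e-05,  7.60154368e-04,  8.65520997e-04,
        2.44056053e-04, -9.86873356e-04]), 'joint_torque': array([-7.18531937e-04, -3.51867127e+01, -3.13275611e+01, -2.04751927e-04,
        1.06462342e-02, -2.22023777e-05]), 'eef_pos': array([ 0.1427686 , -0.53063057,  0.23010743]), 'orientation': array([-3.13935752e+00, -1.96676599e-04,  2.62752417e-01]), 'wrist_force': array([0.37619122, 0.36575548, 0.0927468 ]), 'wrist_torque': array([ 0.06087342, -0.02929027, -0.00780247]), 'finger_force': 0.0, 'grip_width': 1.0003557254674513}
scene {'fx': 464.308431648038, 'fy': 464.308431648038, 'cx': 282.6170564601279, 'cy': 204.7292212932229, 'rvec': array([ 0.86714613, -2.30834661,  1.32721113]), 'tvec': array([0.47665049, 0.19595397, 0.67865421])}
side {'fx': 500.20928368906715, 'fy': 500.20928368906715, 'cx': 280.2525701666178, 'cy': 212.09878218618812, 'rvec': array([ 2.3394442 , -0.16017429,  0.03878857]), 'tvec': array([-0.54580979,  0.18729713,  0.81395027])}
wrist {'fx': 339.8391692022728, 'fy': 339.8391692022728, 'cx': 278.78823735720067, 'cy': 209.86691322529958, 'mount': array([[ 5.57991915e-05, -9.65979062e-01, -2.58620279e-01,
         6.56763918e-02],
       [ 9.99999813e-01,  2.11383764e-04, -5.73787600e-04,
        -5.01079320e-04],
       [ 6.08934936e-04, -2.58620199e-01,  9.65978893e-01,
        -1.42196475e-01],
       [ 0.00000000e+00,  0.00000000e+00,  0.00000000e+00,
         1.00000000e+00]])}
```

View pics/scene0.png

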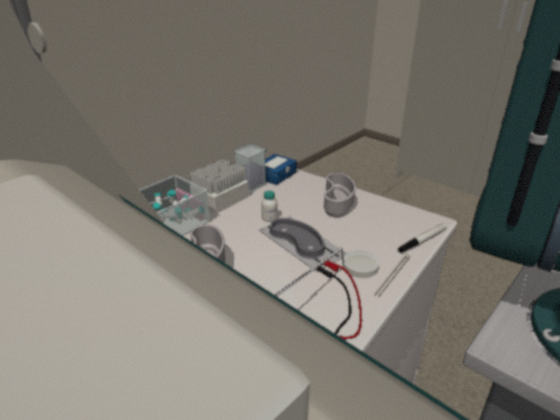

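View pics/side0.png

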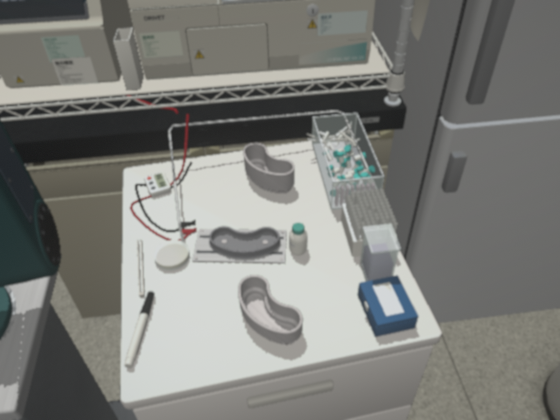

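The scene picture shows the carrier with well at (297,238), one dish at (340,195), and the other at (207,245), partly hidden. The side picture shows the carrier at (240,245), petri (172,255), bottle (299,238), jar (378,250), and dishes at (270,168) and (270,310).

```bash
cat > h.py <<'E'
import numpy as np,cv2,pickle
from scipy.spatial.transform import Rotation as Ro
def pose(c,o=None):
    if "rvec" in c:
        R=cv2.Rodrigues(c["rvec"])[0];return R.T,-R.T@c["tvec"]
    T=np.eye(4);T[:3,:3]=Ro.from_euler("xyz",o["orientation"]).as_matrix();T[:3,3]=o["eef_pos"]
    M=T@c["mount"];return M[:3,:3],M[:3,3]
def ray(c,uv,z,o=None):
    R,p=pose(c,o);uv=np.atleast_2d(np.array(uv,float))
    d=np.c_[(uv[:,0]-c["cx"])/c["fx"],(uv[:,1]-c["cy"])/c["fy"],np.ones(len(uv))]@R.T
    return p+d*((z-p[2])/d[:,2])[:,None]
def proj(c,P,o=None):
    R,p=pose(c,o);q=(np.atleast_2d(P)-p)@R
    return np.c_[q[:,0]/q[:,2]*c["fx"]+c["cx"],q[:,1]/q[:,2]*c["fy"]+c["cy"]]
E
python3 - <<'E'
from h import *
d=pickle.load(open("d0.pkl","rb"));s=d["side"]
print("cam",pose(s)[1],pose(d["scene"])[1])
for n,uv in dict(carrier=(240,245),petri=(172,255),bottle=(299,250),d1=(270,168),d2=(270,310),jar=(378,275)).items(): print(n,ray(s,uv,0.02)[0].round(3))
f=s["frame"];cv2.imwrite("pics/side0c.png",cv2.resize(f[135:350,110:340],None,fx=2.7,fy=2.7,interpolation=cv2.INTER_CUBIC))
E
```

```text
cam [ 0.49814248 -0.51896472  0.6913995 ] [0.04578288 0.68261005 0.50804787]
carrier [0.489 0.091 0.02 ]
petri [0.368 0.085 0.02 ]
bottle [0.593 0.063 0.02 ]
d1 [0.568 0.3   0.02 ]
d2 [ 0.527 -0.056  0.02 ]
jar [ 0.716 -0.011  0.02 ]
```

View pics/side0c.png

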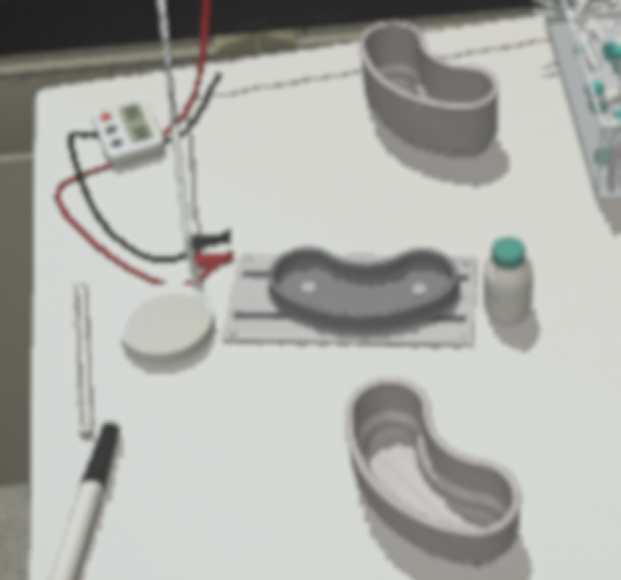

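The crop shows the well with its bay up (+y) at crop (365,285), d1 at about (430,85) with a tall wall, probably the deep dish, and d2 at (435,475) with a lower wall. I'll check both up close with the wrist camera.

Emit:
apply_moves --series '[{"offset":[0.78,-0.6,-0.08],"angular":[0,0,0]},{"offset":[0.78,-0.6,-0.08],"angular":[0,0,0]},{"offset":[0.78,-0.6,-0.08],"angular":[0,0,0]},{"offset":[0.78,-0.6,-0.08],"angular":[0,0,0]},{"offset":[0.78,-0.6,-0.08],"angular":[0,0,0]},{"offset":[0.78,-0.6,-0.08],"angular":[0,0,0]},{"offset":[0.78,-0.6,-0.08],"angular":[0,0,0]},{"offset":[0.78,-0.6,-0.08],"angular":[0,0,0]},{"offset":[0.78,-0.6,-0.08],"angular":[0,0,0]},{"offset":[0.78,-0.6,-0.08],"angular":[0,0,0]},{"offset":[0.78,-0.6,-0.08],"angular":[0,0,0]},{"offset":[0.78,-0.6,-0.08],"angular":[0,0,0]},{"offset":[0.78,-0.6,-0.08],"angular":[0,0,0]},{"offset":[0.78,-0.6,-0.08],"angular":[0,0,0]},{"offset":[0.78,-0.6,-0.08],"angular":[0,0,0]}]'

```text
t: 1.65
eef_pos: [0.5019, -0.0604, 0.2791]
orientation: [3.142, 0.0, 0.263]
wrist_force: [-0.2, -1.2, 0.1]
grip_width: 0.999
finger_force: 0.0
```

Emit:
apply_moves --series '[{"offset":[0,0,0],"angular":[0,0,-1]},{"offset":[0,0,0],"angular":[0,0,-1]},{"offset":[0,0,0],"angular":[0,0,-1]},{"offset":[0,0,0],"angular":[0,0,-1]},{"offset":[0,0,0],"angular":[0,0,-1]},{"offset":[0,0,0],"angular":[0,0,-1]},{"offset":[0,0,0],"angular":[0,0,-1]},{"offset":[0,0,0],"angular":[0,0,-1]},{"offset":[0,0,0],"angular":[0,0,-1]},{"offset":[0,0,0],"angular":[0,0,-1]},{"offset":[0,0,0],"angular":[0,0,-1]},{"offset":[0,0,0],"angular":[0,0,-1]},{"offset":[0,0,0],"angular":[0,0,-1]},{"offset":[0,0,0],"angular":[0,0,-1]},{"offset":[0,0,0],"angular":[0,0,-1]},{"offset":[0,0,0],"angular":[0,0,-1]},{"offset":[0,0,0],"angular":[0,0,-1]},{"offset":[0,0,0],"angular":[0,0,-1]},{"offset":[0,0,0],"angular":[0,0,-1]},{"offset":[0,0,0],"angular":[0,0,0]}]'

```text
t: 3.65
eef_pos: [0.5011, -0.0619, 0.2789]
orientation: [-3.141, -0.001, 2.543]
wrist_force: [-0.2, 0.2, -0.2]
grip_width: 1.001
finger_force: 0.0
```

```bash
cat > shot.py <<'E'
import sys,cv2,pickle
from station import arm
o=arm.get_obs();c=arm.camera("wrist");s=arm.camera("side")
pickle.dump(dict(obs=o,wrist=c,side=s),open(f"{sys.argv[1]}.pkl","wb"));cv2.imwrite(f"pics/{sys.argv[1]}.png",c["frame"])
print(o["t"],o["eef_pos"].round(4),o["orientation"].round(3),o["wrist_force"].round(2),o["grip_width"])
E
python3 shot.py w1
```

```text
3.65 [ 0.5011 -0.0619  0.2789] [-3.141e+00 -1.000e-03  2.543e+00] [-0.24  0.21 -0.25] 1.0009214063447027
```

View pics/w1.png

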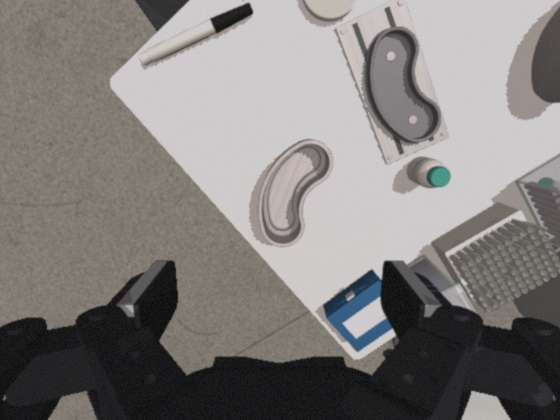

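Wrist view shows d2 at (295,192), the well at (403,85) with its bay toward +x in the image, and d1 at the right edge. I'll put the camera straight above the carrier, then above d1.

Emit:
apply_moves --series '[{"offset":[0.26,0.95,0],"angular":[0,0,0]},{"offset":[0.26,0.95,0],"angular":[0,0,0]},{"offset":[0.26,0.95,0],"angular":[0,0,0]},{"offset":[0,0,0],"angular":[0,0,0]},{"offset":[0,0,0],"angular":[0,0,0]}]'

```text
t: 4.25
eef_pos: [0.5397, 0.0504, 0.2789]
orientation: [-3.14, -0.0, 2.543]
wrist_force: [-1.0, -0.0, 0.2]
grip_width: 0.999
finger_force: 0.0
```

```bash
python3 shot.py w2
```

```text
4.25 [0.5397 0.0504 0.2789] [-3.14  -0.     2.543] [-0.99 -0.01  0.21] 0.9985939626898338
```

Emit:
apply_moves --series '[{"offset":[0.22,0.9,0],"angular":[0,0,0]},{"offset":[0.22,0.9,0],"angular":[0,0,0]},{"offset":[0.22,0.9,0],"angular":[0,0,0]},{"offset":[0.22,0.9,0],"angular":[0,0,0]},{"offset":[0.22,0.9,0],"angular":[0,0,0]},{"offset":[0.22,0.9,0],"angular":[0,0,0]},{"offset":[0,0,0],"angular":[0,0,0]},{"offset":[0,0,0],"angular":[0,0,0]}]'

```text
t: 5.15
eef_pos: [0.6181, 0.2571, 0.2786]
orientation: [-3.14, -0.0, 2.542]
wrist_force: [-0.4, -0.3, -0.5]
grip_width: 0.999
finger_force: 0.0
```

```bash
python3 shot.py w3
python3 - <<'E'
import cv2,numpy as np
a,b=[cv2.imread(f"pics/w{i}.png")[:330] for i in(2,3)]
cv2.imwrite("pics/ab.png",np.hstack([a[:,140:540],b[:,140:540]]))
E
```

```text
5.15 [0.6181 0.2571 0.2786] [-3.14  -0.     2.542] [-0.41 -0.34 -0.48] 0.9991182666322272
```

View pics/ab.png

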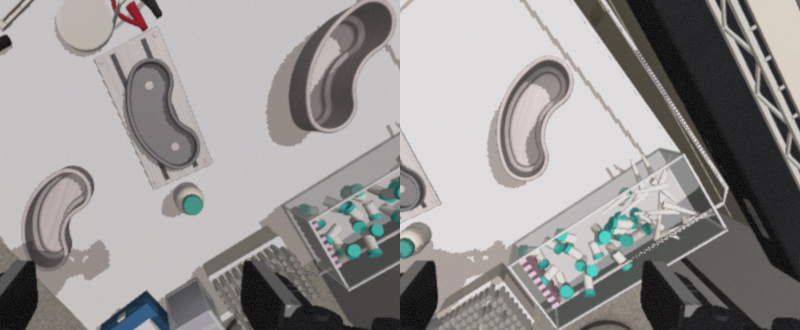

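In the left half (w2), the well is at (165,115), the petri at (85,25), the bottle at (187,198) and d2 at (60,215). In the right half (w3), d1 is at (533,120). I'll segment the outlines next.

Run:
```python
import cv2
for n,v,u0,u1 in(("w3",120,225,320),("w2",115,250,350),("w1",190,250,330)):
    f=cv2.imread(f"pics/{n}.png");print(n,[tuple(map(int,p)) for p in f[v,u0:u1:2]])
```

```text
w3 [(223, 221, 223), (221, 220, 221), (223, 221, 222), (198, 198, 204), (156, 161, 171), (153, 159, 168), (162, 165, 176), (187, 190, 202), (124, 128, 135), (85, 88, 93), (123, 124, 133), (158, 161, 171), (138, 140, 150), (149, 151, 162), (192, 193, 207), (196, 200, 212), (196, 198, 211), (197, 200, 213), (198, 200, 214), (197, 201, 213), (199, 202, 215), (201, 203, 216), (204, 206, 216), (201, 205, 215), (201, 203, 215), (196, 198, 211), (131, 131, 141), (147, 147, 158), (130, 131, 140), (137, 139, 147), (198, 200, 213), (173, 173, 185), (218, 217, 219), (222, 221, 223), (221, 220, 222), (222, 220, 223), (221, 219, 222), (224, 221, 224), (222, 221, 223), (222, 220, 223), (223, 221, 223), (222, 221, 223), (222, 220, 223), (222, 221, 223), (223, 220, 223), (222, 220, 222), (222, 221, 223), (222, 221, 223)]
w2 [(196, 194, 197), (197, 195, 197), (195, 195, 197), (196, 194, 197), (162, 165, 172), (153, 153, 161), (176, 178, 187), (131, 132, 138), (121, 121, 126), (77, 75, 80), (116, 114, 120), (96, 95, 101), (123, 118, 125), (122, 120, 125), (121, 118, 122), (123, 120, 126), (123, 120, 1
[... 531 characters left out ...]
197), (198, 197, 198)]
w1 [(203, 205, 207), (180, 183, 187), (142, 149, 157), (143, 147, 157), (142, 147, 156), (133, 136, 145), (169, 170, 182), (138, 142, 151), (146, 148, 159), (129, 133, 141), (155, 157, 166), (178, 178, 190), (177, 180, 193), (174, 176, 190), (173, 177, 189), (177, 179, 191), (177, 180, 192), (175, 179, 192), (173, 174, 187), (175, 177, 189), (178, 180, 194), (176, 177, 187), (120, 120, 127), (128, 130, 139), (149, 150, 161), (104, 105, 111), (83, 82, 89), (83, 86, 90), (147, 149, 158), (171, 174, 183), (155, 157, 165), (195, 196, 199), (204, 205, 207), (204, 205, 207), (203, 200, 205), (202, 200, 204), (204, 204, 206), (204, 203, 204), (205, 203, 206), (204, 204, 205)]
```

```bash
cat >> h.py <<'E'
def kid(c,o,z,thr,seed,box,chan=1,fill=None):
    """contour nearest seed of mask gray<thr (upscaled), cast to z, min-area rect -> origin,yaw,len,wid"""
    u0,v0,u1,v1=box;K=4
    f=cv2.resize(c["frame"][v0:v1,u0:u1,chan],None,fx=K,fy=K,interpolation=cv2.INTER_CUBIC)
    m=(cv2.GaussianBlur(f,(5,5),0)<thr).astype(np.uint8)
    cs,_=cv2.findContours(m,cv2.RETR_EXTERNAL,cv2.CHAIN_APPROX_NONE)
    cs=[k for k in cs if cv2.contourArea(cv2.convexHull(k))>1500*K*K/4 and cv2.pointPolygonTest(cv2.convexHull(k).astype(np.float32),((seed[0]-u0)*K,(seed[1]-v0)*K),False)>=0]
    if not cs:return None
    k=max(cs,key=cv2.contourArea)[:,0,:].astype(float)
    uv=(k+.5)/K-.5+[u0,v0]
    P=ray(c,uv,z,o)[:,:2]
    h=P.astype(np.float32)*1000
    (cx,cy),(a,b),t=cv2.minAreaRect(h)
    if a<b:a,b,t=b,a,t+90
    th=np.radians(t)
    # bay dir: mask centroid is displaced away from the bay relative to the rect centre? use waist gap: hull deficit
    hull=cv2.convexHull(h)[:,0];M1=cv2.moments(h.reshape(-1,1,2));M2=cv2.moments(hull.reshape(-1,1,2))
    d=np.array([M2["m10"]/M2["m00"]-M1["m10"]/M1["m00"],M2["m01"]/M2["m00"]-M1["m01"]/M1["m00"]])
    y=np.array([-np.sin(th),np.cos(th)])
    if d@y<0:y=-y;th+=np.pi
    org=np.array([cx,cy])-7.25*y
    return org.round(1),round(((th+np.pi)%(2*np.pi))-np.pi,4),round(a,1),round(b,1),len(k),(uv.min(0).round(),uv.max(0).round())
E
python3 - <<'E'
from h import *
L=lambda n:pickle.load(open(n+".pkl","rb"))
for n,box,seed,zs,ths in (("w3",(215,40,325,200),(265,120),(.044,.056),(165,172,178,182)),("w1",(245,125,345,260),(290,190),(.044,.056),(155,160,165)),
  ("w2",(225,20,360,190),(290,115),(.02,),(140,150)),("w1",(330,0,460,170),(400,85),(.02,),(135,145,))):
    d=L(n);
    for z in zs:
        for t in ths:print(n,z,t,kid(d["wrist"],d["obs"],z,t,seed,box))
E
```

```text
w3 0.044 165 (array([552.2, 281.9]), np.float64(-0.9177), 126.5, 59.6, 1096, (array([239.,  59.]), array([310., 177.])))
w3 0.044 172 (array([552.2, 282. ]), np.float64(-0.9176), 126.8, 59.9, 1098, (array([239.,  59.]), array([310., 177.])))
w3 0.044 178 (array([552.2, 282. ]), np.float64(-0.9185), 127.2, 60.3, 1100, (array([239.,  59.]), array([310., 177.])))
w3 0.044 182 (array([552.2, 282. ]), np.float64(-0.9184), 127.4, 60.6, 1104, (array([239.,  58.]), array([310., 177.])))
w3 0.056 165 (array([552.4, 282.2]), np.float64(-0.9177), 122.5, 57.7, 1096, (array([239.,  59.]), array([310., 177.])))
w3 0.056 172 (array([552.4, 282.2]), np.float64(-0.9176), 122.8, 58.0, 1098, (array([239.,  59.]), array([310., 177.])))
w3 0.056 178 (array([552.4, 282.3]), np.float64(-0.9185), 123.1, 58.3, 1100, (array([239.,  59.]), array([310., 177.])))
w3 0.056 182 (array([552.4, 282.3]), np.float64(-0.9184), 123.3, 58.6, 1104, (array([239.,  58.]), array([310., 177.])))
w1 0.044 155 (array([514.9, -63.5]), np.float64(-0.9906), 122.7, 58.0, 963, (array([261., 143.]), array([329., 243.])))
w1 0.044 160
[... 366 characters left out ...]
y([512.6, -62.4]), np.float64(-0.9905), 119.1, 56.5, 967, (array([261., 143.]), array([330., 244.])))
w1 0.056 165 (array([512.5, -62.4]), np.float64(-0.9913), 119.5, 56.9, 972, (array([261., 143.]), array([330., 244.])))
w2 0.02 140 (array([488.6,  97.6]), np.float64(-0.1643), 152.1, 71.7, 1567, (array([250.,  38.]), array([339., 180.])))
w2 0.02 150 (array([488.6,  97.3]), np.float64(-0.1627), 152.7, 72.8, 1627, (array([249.,  38.]), array([340., 180.])))
w1 0.02 135 (array([487.3,  94.4]), np.float64(-0.1646), 151.5, 76.4, 1669, (array([352.,   7.]), array([440., 154.])))
w1 0.02 145 (array([490.8, 108.3]), np.float64(2.9771), 154.1, 77.5, 2188, (array([352.,   6.]), array([440., 163.])))
```

```bash
sed -i 's/    cs,_=cv2.findContours(m/    if fill: m=cv2.morphologyEx(m,cv2.MORPH_OPEN,cv2.getStructuringElement(cv2.MORPH_ELLIPSE,(fill,fill)))\n    cs,_=cv2.findContours(m/' h.py
python3 - <<'E'
from h import *
L=lambda n:pickle.load(open(n+".pkl","rb"))
for n,box,seed in (("w2",(225,20,360,190),(290,115)),("w1",(330,0,460,170),(400,85))):
    d=L(n)
    for t in (135,145):
      for k in (31,45):
        print(n,t,k,kid(d["wrist"],d["obs"],.02,t,seed,box,fill=k))
# plate: inside-of-table neutral vs warm
d=L("w2");f=d["wrist"]["frame"].astype(int)
m=((f[...,2]-f[...,1])>4).astype(np.uint8)
m=cv2.medianBlur(cv2.cvtColor(m*255,cv2.COLOR_GRAY2BGR)[...,0],5)
cv2.imwrite("pics/m.png",np.hstack([m[:230,200:400],(d["wrist"]["frame"][:230,200:400,1])]).repeat(2,0).repeat(2,1))
E
```

```text
w2 135 31 (array([496.3,  96.7]), np.float64(-0.1653), 129.2, 70.4, 1122, (array([262.,  56.]), array([339., 172.])))
w2 135 45 (array([496.1,  96.9]), np.float64(-0.165), 128.6, 70.2, 1107, (array([263.,  57.]), array([339., 171.])))
w2 145 31 (array([496.5,  96.5]), np.float64(-0.1644), 130.2, 71.6, 1135, (array([261.,  56.]), array([340., 172.])))
w2 145 45 (array([496.1,  96.7]), np.float64(-0.1648), 129.4, 71.3, 1117, (array([262.,  57.]), array([340., 171.])))
w1 135 31 (array([496.1,  94.4]), np.float64(-0.1658), 130.7, 73.4, 1182, (array([362.,  25.]), array([440., 145.])))
w1 135 45 (array([495.7,  94.6]), np.float64(-0.1668), 129.8, 73.0, 1169, (array([362.,  26.]), array([440., 144.])))
w1 145 31 (array([495.8,  94.3]), np.float64(-0.1666), 131.6, 74.4, 1195, (array([362.,  25.]), array([440., 146.])))
w1 145 45 (array([495.8,  94.4]), np.float64(-0.1677), 130.4, 74.0, 1173, (array([362.,  26.]), array([440., 145.])))
```

View pics/m.png

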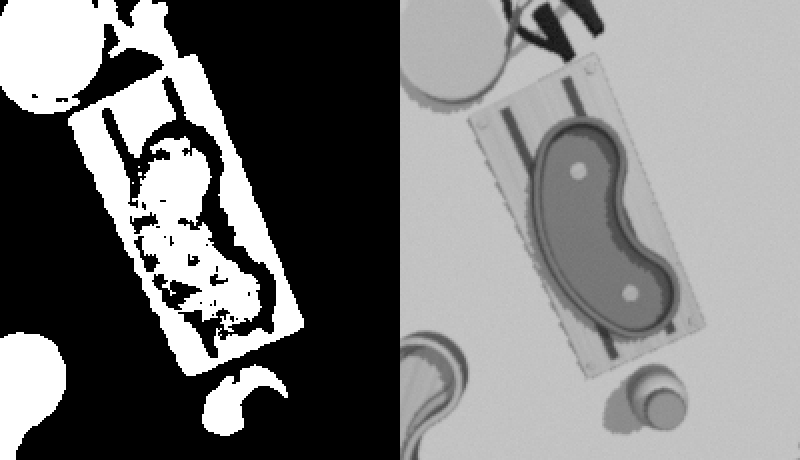

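The mask and grey views show the plate with corners at about (234,58), (297,27), (351,162) and (295,187) in full-frame pixels, and the well inside it. The well's -y side silhouette is widened by shadow, so I'll use the plate axis and the bay-side edges.

Run:
```python
from h import *
d=pickle.load(open("w2.pkl","rb"));c,o=d["wrist"],d["obs"]
f=c["frame"].astype(int);m=((f[...,2]-f[...,1])>4).astype(np.uint8)*255
m=cv2.medianBlur(m,5)
def edge(p,q,zone=6):  # refine edge between corners p,q by gray gradient along normal, top of plate
    g=cv2.GaussianBlur(c["frame"][...,1],(3,3),0).astype(np.float32);p,q=np.array(p,float),np.array(q,float)
    n=np.array([-(q-p)[1],(q-p)[0]]);n/=np.linalg.norm(n);out=[]
    mm=cv2.GaussianBlur(m,(3,3),0).astype(np.float32)
    for t in np.linspace(.1,.9,60):
        s=np.arange(-zone,zone+.1,.25);pt=(p+t*(q-p))+s[:,None]*n
        v=cv2.remap(mm,pt[:,0].astype(np.float32).reshape(1,-1),pt[:,1].astype(np.float32).reshape(1,-1),cv2.INTER_LINEAR)[0]
        out.append(pt[np.argmax(abs(np.gradient(v)))])
    P=ray(c,out,.004,o)[:,:2]*1000
    vx,vy,x,y=cv2.fitLine(P.astype(np.float32),cv2.DIST_HUBER,0,.01,.01).ravel();return np.array([x,y]),np.array([vx,vy])
A,B,C,D=(234,58.5),(297.5,27.5),(351.5,162.5),(295,187.5)
def inter(a,b): t=np.linalg.solve(np.c_[a[1],-b[1]],b[0]-a[0]);return a[0]+t[0]*a[1]
E=[edge(A,B),edge(B,C),edge(C,D),edge(D,A)]
for e in E: print(e[0].round(1),np.degrees(np.arctan2(e[1][1],e[1][0])).round(2))
K=np.array([inter(E[i],E[(i+1)%4]) for i in range(4)]);print(K.round(1),K.mean(0).round(1),[np.linalg.norm(K[i]-K[i-1]).round(1) for i in range(4)])
```

```text
[407.4 119.1] 80.89
[489.  148.8] -9.63
[573.1  95.7] 79.48
[479.   68.5] -9.34
[[414.2 161.4]
 [580.  133.3]
 [565.4  54.3]
 [401.3  81.3]] [490.2 107.6] [np.float32(81.2), np.float32(168.2), np.float32(80.4), np.float32(166.2)]
```

Emit:
apply_moves --series '[{"offset":[0.85,-0.2,0],"angular":[0,0,0]},{"offset":[0.86,-0.21,0],"angular":[0,0,0]},{"offset":[0,0,0.8],"angular":[0,0,0.88]},{"offset":[0,0,0.8],"angular":[0,0,0.88]},{"offset":[0,0,0.8],"angular":[0,0,0.88]},{"offset":[0,0,0],"angular":[0,0,0]},{"offset":[0,0,0],"angular":[0,0,0]}]'

```text
t: 5.95
eef_pos: [0.5522, 0.2817, 0.184]
orientation: [-3.141, 0.0, 2.226]
wrist_force: [0.3, 0.4, 0.3]
grip_width: 0.998
finger_force: 0.0
```

```bash
cat >> h.py <<'E'
def rel(o,xy_mm,yaw):
    """remaining shift (tool axes, units of 40mm) and az units to bring TCP to xy, tool yaw"""
    R=Ro.from_euler("xyz",o["orientation"]).as_matrix();d=np.r_[np.array(xy_mm)/1000-o["eef_pos"][:2],0]
    y=o["orientation"][2];return (R.T@d/.04).round(3)[:2],round(-((yaw-y+np.pi)%(2*np.pi)-np.pi)/.12,3)
E
python3 shot.py w4
python3 - <<'E'
from h import *
d=pickle.load(open("w4.pkl","rb"));c,o=d["wrist"],d["obs"]
for t in (160,170,178):
    r=kid(c,o,.056,t,(279,203),(170,110,390,262));print(t,r)
    if r: print(rel(o,r[0],r[1]+np.pi))
E
```

```text
5.95 [0.5522 0.2817 0.184 ] [-3.141  0.     2.226] [0.35 0.43 0.32] 0.9983167017555024
160 (array([549.7, 285.8]), np.float64(-0.9163), 114.1, 59.2, 1370, (array([251., 124.]), array([326., 261.])))
(array([0.119, 0.013]), np.float64(0.009))
170 (array([546.1, 285.5]), np.float64(-0.9187), 118.1, 71.4, 1506, (array([240., 119.]), array([330., 261.])))
(array([ 0.168, -0.063]), np.float64(0.029))
178 (array([546. , 285.6]), np.float64(-0.9185), 118.3, 72.0, 1516, (array([240., 119.]), array([330., 261.])))
(array([ 0.172, -0.063]), np.float64(0.027))
```

Run:
```python
from h import *
d=pickle.load(open("w4.pkl","rb"));c,o=d["wrist"],d["obs"]
for t in (150,155,160,165):
    r=kid(c,o,.056,t,(279,203),(200,100,360,330));print(t,r)
    if r: print(rel(o,r[0],r[1]+np.pi))
```

```text
150 (array([577.1, 248.8]), np.float64(1.7644), 202.3, 84.6, 3291, (array([200., 124.]), array([325., 329.])))
(array([-1.032, -0.008]), np.float64(-22.33))
155 (array([577. , 248.9]), np.float64(1.7665), 202.4, 84.8, 3556, (array([200., 124.]), array([325., 329.])))
(array([-1.028, -0.008]), np.float64(-22.348))
160 (array([577.2, 249. ]), np.float64(1.7672), 202.5, 85.6, 3724, (array([200., 122.]), array([326., 329.])))
(array([-1.029, -0.003]), np.float64(-22.354))
165 (array([578. , 251.1]), np.float64(1.768), 206.2, 88.0, 2476, (array([200., 119.]), array([330., 329.])))
(array([-1.   ,  0.045]), np.float64(-22.36))
```

Emit:
apply_moves --series '[{"offset":[0.02,0.01,0.9],"angular":[0,0,0]},{"offset":[0,0,0.9],"angular":[0,0,0]},{"offset":[0,0,0.9],"angular":[0,0,0]},{"offset":[0,0,0.8],"angular":[0,0,0]},{"offset":[0,0,0.45],"angular":[0,0,0]},{"offset":[0,0,0],"angular":[0,0,0]},{"offset":[0,0,0],"angular":[0,0,0]}]'

```text
t: 6.75
eef_pos: [0.5536, 0.2843, 0.0276]
orientation: [3.138, 0.001, 2.226]
wrist_force: [0.1, -1.0, 0.1]
grip_width: 0.997
finger_force: 0.0
```

Emit:
apply_moves --grip 1 --series '[{"offset":[0,0,0],"angular":[0,0,0]},{"offset":[0,0,0],"angular":[0,0,0]},{"offset":[0,0,0],"angular":[0,0,0]},{"offset":[0,0,0],"angular":[0,0,0]},{"offset":[0,0,0],"angular":[0,0,0]},{"offset":[0,0,0],"angular":[0,0,0]},{"offset":[0,0,0],"angular":[0,0,0]},{"offset":[0,0,0],"angular":[0,0,0]}]'

```text
t: 7.55
eef_pos: [0.5533, 0.2843, 0.0282]
orientation: [3.138, 0.001, 2.226]
wrist_force: [-1.1, -0.6, 5.7]
grip_width: 0.594
finger_force: 58.6
```

Emit:
apply_moves --series '[{"offset":[0,0,-0.3],"angular":[0,0,0]},{"offset":[0,0,-0.9],"angular":[0,0,0]},{"offset":[0,0,-0.9],"angular":[0,0,0]},{"offset":[0,0,-0.4],"angular":[0,0,0]},{"offset":[0,0,0],"angular":[0,0,0]},{"offset":[0,0,0],"angular":[0,0,0]}]'

```text
t: 8.15
eef_pos: [0.5517, 0.2838, 0.1251]
orientation: [-3.141, -0.0, 2.226]
wrist_force: [-0.2, 0.8, -3.3]
grip_width: 0.589
finger_force: 58.7
```

```bash
python3 shot.py w5
```

```text
8.15 [0.5517 0.2838 0.1251] [-3.141 -0.     2.226] [-0.17  0.83 -3.26] 0.5886910067121103
```

View pics/w5.png

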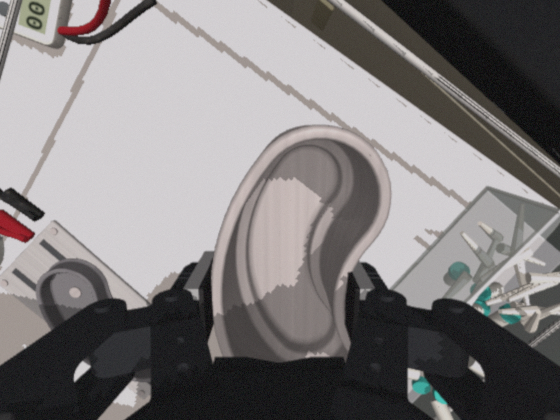

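The deep dish is held across the waist. Its far end tip is at about (318,125) and its right lobe reaches (391,200). Next I'll get its in-hand offset in the tool frame.

```bash
cat >> h.py <<'E'
def inhand(c,zr,box,k=6):
    """far-end half-round of held dish: fit circle (R=25 outer) to rim outer edge, in tool frame at tool-z zr; expected centre x=39.85,y=14.5"""
    T=c["mount"];u0,v0,u1,v1=box;f=c["frame"].astype(int)
    g=cv2.GaussianBlur((f[...,2]-f[...,1]).astype(np.float32),(3,3),0)
    m=np.zeros(g.shape,np.uint8);m[v0:v1,u0:u1]=(g[v0:v1,u0:u1]>k)
    m=cv2.morphologyEx(cv2.morphologyEx(m,cv2.MORPH_OPEN,np.ones((5,5))),cv2.MORPH_CLOSE,np.ones((5,5)))
    cs,_=cv2.findContours(m,cv2.RETR_EXTERNAL,cv2.CHAIN_APPROX_NONE);q=max(cs,key=cv2.contourArea)[:,0].astype(float)
    d=np.c_[(q[:,0]-c["cx"])/c["fx"],(q[:,1]-c["cy"])/c["fy"],np.ones(len(q))]@T[:3,:3].T
    P=(T[:3,3]+d*((zr-T[2,3])/d[:,2])[:,None])[:,:2]*1000
    return P,q
E
python3 - <<'E'
from h import *
from scipy.optimize import least_squares
d=pickle.load(open("w5.pkl","rb"));c,o=d["wrist"],d["obs"]
P,q=inhand(c,-.028,(180,100,420,250))
print(q.min(0),q.max(0))
# far-end arc: angle of end direction: use points beyond the end line
ctr=np.array([39.85,14.5]);dirn=np.array([np.cos(np.radians(40)),np.sin(np.radians(40))])
s=P[((P-ctr)@dirn>3)&(P[:,0]<80)]
r=least_squares(lambda p:np.hypot(*(s-p[:2]).T)-p[2],[40,14,25],loss="soft_l1")
print(len(s),r.x.round(2),np.abs(r.fun).mean().round(2))
r=least_squares(lambda p:np.hypot(*(s-p[:2]).T)-25,[40,14],loss="soft_l1");print(r.x.round(2))
# outer convex side: arc R=87 about (0,62)
s=P[(P[:,1]<-0)&(P[:,0]>10)&(P[:,0]<40)&(np.hypot(P[:,0],P[:,1]-62)>70)]
print(len(s),np.c_[s[::8,0],np.hypot(s[:,0],s[:,1]-62)[::8]].round(1).tolist())
E
```

```text
[216. 100.] [391. 249.]
436 [42.34 13.01 23.11] 3.35
[41.04 10.88]
118 [[39.7, 86.8], [36.8, 86.5], [33.9, 86.7], [31.0, 86.7], [28.1, 86.8], [25.1, 86.7], [22.1, 86.7], [20.5, 85.0], [20.5, 82.2], [23.6, 82.6], [24.3, 80.4], [21.3, 79.6], [20.5, 77.4], [20.5, 74.6], [20.5, 71.9]]
```

Run:
```python
from h import *
from scipy.optimize import least_squares
d=pickle.load(open("w5.pkl","rb"));c=d["wrist"]
P,q=inhand(c,-.028,(180,100,420,250),8)
ctr=np.array([39.85,14.5]);dirn=np.array([np.cos(np.radians(40)),np.sin(np.radians(40))])
s=P[((P-ctr)@dirn>3)&(abs(np.hypot(*(P-ctr).T)-25)<2.5)]
r=least_squares(lambda p:np.hypot(*(s-p[:2]).T)-p[2],[40,14,25],loss="soft_l1",f_scale=.3);print(len(s),r.x.round(2),np.abs(r.fun).mean().round(2))
r=least_squares(lambda p:np.hypot(*(s-p[:2]).T)-25,[40,14],loss="soft_l1",f_scale=.3);print(r.x.round(2),np.abs(r.fun).mean().round(2))
```

```text
203 [39.12 14.36 24.57] 0.36
[38.66 13.98] 0.38
```

Emit:
apply_moves --series '[{"offset":[-0.4,-0.55,0],"angular":[0,0,0]},{"offset":[-0.6,-0.84,0],"angular":[0,0,0]},{"offset":[-0.6,-0.84,0],"angular":[0,0,0]},{"offset":[-0.6,-0.84,0],"angular":[0,0,0]},{"offset":[-0.61,-0.84,0],"angular":[0,0,0]},{"offset":[0,0,0],"angular":[0,0,-0.75]},{"offset":[0,0,0],"angular":[0,0,-0.9]},{"offset":[0,0,0],"angular":[0,0,-0.9]},{"offset":[0,0,0],"angular":[0,0,-0.9]},{"offset":[0,0,0],"angular":[0,0,-0.9]},{"offset":[0,0,0],"angular":[0,0,-0.9]},{"offset":[0,0,0],"angular":[0,0,-0.9]},{"offset":[0,0,0],"angular":[0,0,-0.1]},{"offset":[0,0,0],"angular":[0,0,0]},{"offset":[0,0,0],"angular":[0,0,0]}]'

```text
t: 9.75
eef_pos: [0.496, 0.0994, 0.1245]
orientation: [-3.141, -0.001, 2.974]
wrist_force: [0.4, -0.3, -1.9]
grip_width: 0.589
finger_force: 58.9
```

```bash
python3 shot.py w6; python3 -c "
from h import *
d=pickle.load(open('w6.pkl','rb'));print(rel(d['obs'],(496.1,99.3),np.pi-.1655))"
```

```text
9.75 [0.496  0.0994 0.1245] [-3.141e+00 -1.000e-03  2.974e+00] [ 0.36 -0.28 -1.89] 0.5889503815663591
(array([-0.002, -0.003]), np.float64(-0.013))
```

Emit:
apply_moves --series '[{"offset":[0,0,0.7],"angular":[0,0,0]},{"offset":[0,0,0.7],"angular":[0,0,0]},{"offset":[0,0,0.35],"angular":[0,0,0]},{"offset":[0,0,0],"angular":[0,0,0]},{"offset":[0,0,0],"angular":[0,0,0]}]'

```text
t: 10.35
eef_pos: [0.497, 0.0995, 0.0559]
orientation: [3.141, 0.001, 2.976]
wrist_force: [0.6, -0.8, -1.3]
grip_width: 0.59
finger_force: 58.9
```

Emit:
apply_moves --series '[{"offset":[0,0,0.04],"angular":[0,0,0]},{"offset":[0,0,0.04],"angular":[0,0,0]},{"offset":[0,0,0.04],"angular":[0,0,0]},{"offset":[0,0,0.04],"angular":[0,0,0]},{"offset":[0,0,0],"angular":[0,0,0]}]'

```text
t: 10.85
eef_pos: [0.4963, 0.0995, 0.0488]
orientation: [-3.141, -0.0, 2.976]
wrist_force: [-0.0, -0.6, -1.3]
grip_width: 0.594
finger_force: 58.9
```

Still free; underside about at the rim. Stepping further in 0.8 mm rows.

Emit:
apply_moves --series '[{"offset":[0,0,0.02],"angular":[0,0,0]},{"offset":[0,0,0.02],"angular":[0,0,0]},{"offset":[0,0,0.02],"angular":[0,0,0]},{"offset":[0,0,0],"angular":[0,0,0]}]'

```text
t: 11.25
eef_pos: [0.4961, 0.0994, 0.0471]
orientation: [-3.141, -0.001, 2.976]
wrist_force: [-5.0, -1.1, 4.5]
grip_width: 0.592
finger_force: 59.2
```

Emit:
apply_moves --series '[{"offset":[0.015,0,0],"angular":[0,0,0]},{"offset":[0,0,0],"angular":[0,0,0]}]'

```text
t: 11.45
eef_pos: [0.496, 0.0995, 0.0469]
orientation: [-3.141, 0.001, 2.976]
wrist_force: [-4.0, -1.1, 4.4]
grip_width: 0.596
finger_force: 59.4
```

Emit:
apply_moves --series '[{"offset":[0.015,0,0],"angular":[0,0,0]},{"offset":[0,0,0],"angular":[0,0,0]}]'

```text
t: 11.65
eef_pos: [0.4958, 0.0995, 0.0468]
orientation: [-3.142, 0.002, 2.976]
wrist_force: [-2.4, -0.4, 4.0]
grip_width: 0.588
finger_force: 59.7
```

Emit:
apply_moves --series '[{"offset":[0.015,0,0],"angular":[0,0,0]},{"offset":[0,0,0],"angular":[0,0,0]}]'

```text
t: 11.85
eef_pos: [0.4957, 0.0996, 0.0467]
orientation: [3.142, 0.002, 2.976]
wrist_force: [0.3, -2.6, 1.9]
grip_width: 0.592
finger_force: 60.0
```

Emit:
apply_moves --series '[{"offset":[0.015,0,0],"angular":[0,0,0]},{"offset":[0,0,0.015],"angular":[0,0,0]},{"offset":[0,0,0],"angular":[0,0,0]}]'

```text
t: 12.15
eef_pos: [0.4934, 0.1002, 0.0449]
orientation: [3.141, -0.002, 2.976]
wrist_force: [0.7, 0.6, -1.8]
grip_width: 0.59
finger_force: 59.1
```

Emit:
apply_moves --series '[{"offset":[0,0,0.02],"angular":[0,0,0]},{"offset":[0,0,0],"angular":[0,0,0]}]'

```text
t: 12.35
eef_pos: [0.4936, 0.1, 0.0444]
orientation: [-3.141, -0.001, 2.976]
wrist_force: [-0.1, -0.5, -1.7]
grip_width: 0.59
finger_force: 59.0
```

Released at x≈0.4935 and free. It is entering, so I continue down.

Emit:
apply_moves --series '[{"offset":[0,0,0.03],"angular":[0,0,0]},{"offset":[0,0,0.03],"angular":[0,0,0]},{"offset":[0,0,0.03],"angular":[0,0,0]},{"offset":[0,0,0],"angular":[0,0,0]}]'

```text
t: 12.75
eef_pos: [0.4938, 0.0998, 0.0411]
orientation: [-3.141, -0.001, 2.976]
wrist_force: [0.8, 0.8, -1.9]
grip_width: 0.591
finger_force: 58.9
```

Emit:
apply_moves --series '[{"offset":[0,0,0.03],"angular":[0,0,0]},{"offset":[0,0,0.03],"angular":[0,0,0]},{"offset":[0,0,0],"angular":[0,0,0]}]'

```text
t: 13.05
eef_pos: [0.4939, 0.0998, 0.0389]
orientation: [-3.141, -0.0, 2.976]
wrist_force: [-0.6, -0.1, -1.6]
grip_width: 0.593
finger_force: 58.9
```

Emit:
apply_moves --series '[{"offset":[0,0,0.03],"angular":[0,0,0]},{"offset":[0,0,0.02],"angular":[0,0,0]},{"offset":[0,0,0],"angular":[0,0,0]}]'

```text
t: 13.35
eef_pos: [0.494, 0.0998, 0.0369]
orientation: [-3.141, -0.0, 2.976]
wrist_force: [-0.3, 0.6, -2.6]
grip_width: 0.591
finger_force: 58.9
```

Emit:
apply_moves --series '[{"offset":[0,0,0.015],"angular":[0,0,0]},{"offset":[0,0,0.01],"angular":[0,0,0]},{"offset":[0,0,0],"angular":[0,0,0]}]'

```text
t: 13.65
eef_pos: [0.4941, 0.0999, 0.0363]
orientation: [-3.142, 0.0, 2.976]
wrist_force: [-0.4, 0.2, -0.2]
grip_width: 0.585
finger_force: 58.9
```

Emit:
apply_moves --series '[{"offset":[0,0,0.015],"angular":[0,0,0]},{"offset":[0,0,0.01],"angular":[0,0,0]},{"offset":[0,0,0],"angular":[0,0,0]}]'

```text
t: 13.95
eef_pos: [0.4942, 0.0998, 0.0361]
orientation: [-3.142, 0.0, 2.976]
wrist_force: [-3.3, -1.1, 6.1]
grip_width: 0.591
finger_force: 59.4
```

Emit:
apply_moves --grip 0 --series '[{"offset":[0,0,0],"angular":[0,0,0]},{"offset":[0,0,0],"angular":[0,0,0]},{"offset":[0,0,0],"angular":[0,0,0]},{"offset":[0,0,0],"angular":[0,0,0]},{"offset":[0,0,0],"angular":[0,0,0]},{"offset":[0,0,0],"angular":[0,0,0]},{"offset":[0,0,0],"angular":[0,0,0]}]'

```text
t: 14.65
eef_pos: [0.4941, 0.0999, 0.0351]
orientation: [-3.141, -0.0, 2.976]
wrist_force: [0.3, 0.2, 0.1]
grip_width: 0.997
finger_force: 0.0
```

Emit:
apply_moves --series '[{"offset":[0,0,-0.3],"angular":[0,0,0]},{"offset":[0,0,-0.8],"angular":[0,0,0]},{"offset":[0,0,-1],"angular":[0,0,0]},{"offset":[0,0,-1],"angular":[0,0,0]},{"offset":[0,0,-1],"angular":[0,0,0]},{"offset":[0,0,-1],"angular":[0,0,0]},{"offset":[0,0,-1],"angular":[0,0,0]},{"offset":[0,0,0],"angular":[0,0,0]},{"offset":[0,0,0],"angular":[0,0,0]}]'

```text
t: 15.55
eef_pos: [0.4946, 0.0999, 0.2814]
orientation: [3.141, 0.004, 2.976]
wrist_force: [0.1, 0.3, -1.0]
grip_width: 0.999
finger_force: 0.0
```

```bash
python3 shot.py w7
python3 - <<'E'
from h import *
d=pickle.load(open("w7.pkl","rb"));c,o=d["wrist"],d["obs"]
for t in (130,145,155,165): print(t,kid(c,o,.064,t,(279,180),(200,80,370,275)))
a=c["frame"][60:330,130:430];b=d["side"]["frame"][170:300,170:320]
cv2.imwrite("pics/w7c.png",np.hstack([cv2.resize(a,(400,360)),cv2.resize(b,(400,360))]))
E
```

```text
15.55 [0.4946 0.0999 0.2814] [3.141 0.004 2.976] [ 0.14  0.27 -0.98] 0.9991260749208668
130 (array([495.9,  99.7]), np.float64(-0.1676), 122.1, 57.4, 1715, (array([258., 124.]), array([312., 236.])))
145 (array([496.1,  99.7]), np.float64(-0.1673), 122.9, 58.5, 1044, (array([257., 123.]), array([313., 237.])))
155 (array([496.3, 101.4]), np.float64(-0.1633), 123.7, 62.6, 1808, (array([257., 123.]), array([316., 237.])))
165 (array([498.9, 104. ]), np.float64(2.9754), 211.2, 87.6, 3367, (array([235.,  80.]), array([318., 274.])))
```

View pics/w7c.png

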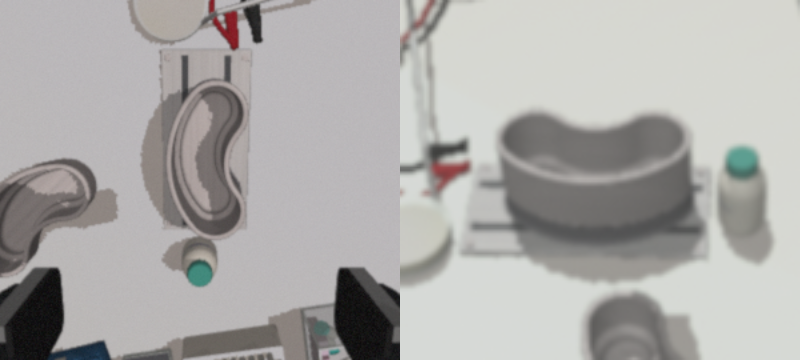

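Deep dish is seated: the left view shows it centred on the carrier, and the side view shows it level on the well's rim. Now the shallow dish.

Emit:
apply_moves --series '[{"offset":[-0.23,-0.79,0],"angular":[0,0,0]},{"offset":[-0.23,-0.79,0],"angular":[0,0,0]},{"offset":[-0.23,-0.79,0],"angular":[0,0,0]},{"offset":[-0.24,-0.79,0],"angular":[0,0,0]},{"offset":[-0.24,-0.79,0],"angular":[0,0,0]},{"offset":[0,0,0.2],"angular":[0,0,0.98]},{"offset":[0,0,0.2],"angular":[0,0,0.98]},{"offset":[0,0,0.2],"angular":[0,0,0.98]},{"offset":[0,0,0.2],"angular":[0,0,0.98]},{"offset":[0,0,0.2],"angular":[0,0,0.98]},{"offset":[0,0,0.2],"angular":[0,0,0.98]},{"offset":[0,0,0],"angular":[0,0,0.99]},{"offset":[0,0,0],"angular":[0,0,0]},{"offset":[0,0,0],"angular":[0,0,0]}]'

```text
t: 17.05
eef_pos: [0.5137, -0.0636, 0.2298]
orientation: [-3.14, -0.002, 2.154]
wrist_force: [-0.3, 0.8, 1.0]
grip_width: 1.004
finger_force: 0.0
```

```bash
python3 shot.py w8
python3 - <<'E'
from h import *
d=pickle.load(open("w8.pkl","rb"));c,o=d["wrist"],d["obs"]
for t in (130,140,150,160):
    r=kid(c,o,.044,t,(279,185),(200,90,370,275));print(t,r)
    if r: print(rel(o,r[0],r[1]+np.pi))
E
```

```text
17.05 [ 0.5137 -0.0636  0.2298] [-3.140e+00 -2.000e-03  2.154e+00] [-0.32  0.81  1.01] 1.0040717286690826
130 (array([514.9, -63.3]), np.float64(-0.991), 121.4, 57.0, 1121, (array([258., 126.]), array([317., 247.])))
(array([-0.012,  0.029]), np.float64(0.029))
140 (array([515. , -63.4]), np.float64(-0.991), 121.9, 57.5, 1129, (array([258., 125.]), array([318., 247.])))
(array([-0.015,  0.03 ]), np.float64(0.029))
150 (array([515. , -63.4]), np.float64(-0.9907), 122.4, 58.0, 1131, (array([258., 125.]), array([318., 248.])))
(array([-0.015,  0.03 ]), np.float64(0.026))
160 (array([515. , -63.5]), np.float64(-0.9876), 122.8, 58.8, 1143, (array([257., 125.]), array([318., 248.])))
(array([-0.017,  0.029]), np.float64(0.0))
```

Emit:
apply_moves --series '[{"offset":[-0.015,0.03,1],"angular":[0,0,0.02]},{"offset":[0,0,1],"angular":[0,0,0]},{"offset":[0,0,1],"angular":[0,0,0]},{"offset":[0,0,1],"angular":[0,0,0]},{"offset":[0,0,0.9],"angular":[0,0,0]},{"offset":[0,0,0.5],"angular":[0,0,0]},{"offset":[0,0,0],"angular":[0,0,0]},{"offset":[0,0,0],"angular":[0,0,0]}]'

```text
t: 17.95
eef_pos: [0.5159, -0.0636, 0.0156]
orientation: [3.141, 0.0, 2.15]
wrist_force: [0.9, -0.2, 0.6]
grip_width: 0.999
finger_force: 0.0
```

```bash
python3 -c "
from h import *
from station import arm
o=arm.get_obs();print(o['eef_pos'],o['orientation'],rel(o,(515,-63.4),np.pi-.991))"
```

```text
[ 0.5158791  -0.06359306  0.01555572] [3.14141151e+00 2.88617596e-04 2.14982173e+00] (array([ 0.016, -0.016]), np.float64(-0.006))
```

Emit:
apply_moves --grip 1 --series '[{"offset":[0.016,-0.016,0],"angular":[0,0,0]},{"offset":[0,0,0],"angular":[0,0,0]},{"offset":[0,0,0],"angular":[0,0,0]},{"offset":[0,0,0],"angular":[0,0,0]},{"offset":[0,0,0],"angular":[0,0,0]},{"offset":[0,0,0],"angular":[0,0,0]},{"offset":[0,0,0],"angular":[0,0,0]},{"offset":[0,0,0],"angular":[0,0,0]}]'

```text
t: 18.75
eef_pos: [0.5161, -0.0639, 0.0175]
orientation: [3.139, 0.003, 2.149]
wrist_force: [-1.1, -1.1, 6.3]
grip_width: 0.588
finger_force: 59.1
```

Emit:
apply_moves --series '[{"offset":[0,0,-0.3],"angular":[0,0,0]},{"offset":[0,0,-0.9],"angular":[0,0,0]},{"offset":[0,0,-0.9],"angular":[0,0,0]},{"offset":[0,0,-0.9],"angular":[0,0,0]},{"offset":[0,0,0],"angular":[0,0,0]},{"offset":[0,0,0],"angular":[0,0,0]}]'

```text
t: 19.35
eef_pos: [0.5152, -0.0634, 0.1366]
orientation: [3.14, 0.002, 2.149]
wrist_force: [-0.4, 0.1, -2.0]
grip_width: 0.585
finger_force: 59.2
```

```bash
python3 shot.py w9
python3 - <<'E'
from h import *
from scipy.optimize import least_squares
d=pickle.load(open("w9.pkl","rb"));c=d["wrist"]
for k in (6,8):
    P,q=inhand(c,-.028,(180,100,420,250),k)
    ctr=np.array([39.85,14.5]);dirn=np.array([np.cos(np.radians(40)),np.sin(np.radians(40))])
    s=P[((P-ctr)@dirn>3)&(abs(np.hypot(*(P-ctr).T)-25)<2.5)]
    r=least_squares(lambda p:np.hypot(*(s-p[:2]).T)-p[2],[40,14,25],loss="soft_l1",f_scale=.3);print(len(s),r.x.round(2),np.abs(r.fun).mean().round(2))
    r=least_squares(lambda p:np.hypot(*(s-p[:2]).T)-25,[40,14],loss="soft_l1",f_scale=.3);print(r.x.round(2))
print(rel(d["obs"],(495.9,99.7),np.pi-.1665))
E
```

```text
19.35 [ 0.5152 -0.0634  0.1366] [3.140e+00 2.000e-03 2.149e+00] [-0.41  0.12 -1.99] 0.5852305237185893
196 [40.65 14.16 24.75] 0.09
[40.4  13.95]
206 [40.54 14.29 24.39] 0.34
[39.92 13.81]
(array([3.678, 1.826]), np.float64(-6.882))
```

Emit:
apply_moves --series '[{"offset":[0.53,0.27,0],"angular":[0,0,0]},{"offset":[0.8,0.4,0],"angular":[0,0,0]},{"offset":[0.8,0.4,0],"angular":[0,0,0]},{"offset":[0.8,0.4,0],"angular":[0,0,0]},{"offset":[0.74,0.36,0],"angular":[0,0,0]},{"offset":[0,0,0],"angular":[0,0,-0.98]},{"offset":[0,0,0],"angular":[0,0,-0.98]},{"offset":[0,0,0],"angular":[0,0,-0.98]},{"offset":[0,0,0],"angular":[0,0,-0.98]},{"offset":[0,0,0],"angular":[0,0,-0.98]},{"offset":[0,0,0],"angular":[0,0,-0.98]},{"offset":[0,0,0],"angular":[0,0,-0.98]},{"offset":[0,0,0],"angular":[0,0,0]},{"offset":[0,0,0],"angular":[0,0,0]}]'

```text
t: 20.85
eef_pos: [0.4948, 0.0995, 0.1335]
orientation: [-3.141, -0.003, 2.97]
wrist_force: [0.3, -0.6, -1.1]
grip_width: 0.583
finger_force: 59.2
```

```bash
python3 -c "
from h import *
from station import arm
o=arm.get_obs();print(o['eef_pos'],o['orientation'],rel(o,(496,99.6),np.pi-.166))"
```

```text
[0.49479996 0.09951411 0.1334852 ] [-3.14071995e+00 -3.04519808e-03  2.96996999e+00] (array([-0.029,  0.007]), np.float64(-0.047))
```

Emit:
apply_moves --series '[{"offset":[-0.03,0,0.5],"angular":[0,0,-0.05]},{"offset":[0,0,0.5],"angular":[0,0,0]},{"offset":[0,0,0.15],"angular":[0,0,0]},{"offset":[0,0,0],"angular":[0,0,0]},{"offset":[0,0,0],"angular":[0,0,0]}]'

```text
t: 21.35
eef_pos: [0.4972, 0.0994, 0.0896]
orientation: [3.142, 0.001, 2.978]
wrist_force: [-0.2, -0.3, -1.7]
grip_width: 0.589
finger_force: 59.2
```

Emit:
apply_moves --series '[{"offset":[0,0,0.04],"angular":[0,0,0]},{"offset":[0,0,0.03],"angular":[0,0,0]},{"offset":[0,0,0],"angular":[0,0,0]}]'

```text
t: 21.65
eef_pos: [0.4971, 0.0994, 0.0867]
orientation: [3.141, 0.001, 2.978]
wrist_force: [0.7, -0.2, -1.5]
grip_width: 0.581
finger_force: 59.2
```

Emit:
apply_moves --series '[{"offset":[0.027,0.005,0.03],"angular":[0,0,0.01]},{"offset":[0,0,0.04],"angular":[0,0,0]},{"offset":[0,0,0.03],"angular":[0,0,0]},{"offset":[0,0,0],"angular":[0,0,0]}]'

```text
t: 22.05
eef_pos: [0.4956, 0.0997, 0.082]
orientation: [-3.141, -0.001, 2.977]
wrist_force: [0.0, -0.3, -1.4]
grip_width: 0.59
finger_force: 59.2
```

Emit:
apply_moves --series '[{"offset":[0,0,0.02],"angular":[0,0,0]},{"offset":[0,0,0.02],"angular":[0,0,0]},{"offset":[0,0,0],"angular":[0,0,0]}]'

```text
t: 22.35
eef_pos: [0.4958, 0.0997, 0.0805]
orientation: [-3.141, -0.0, 2.977]
wrist_force: [-0.1, -0.3, -1.7]
grip_width: 0.586
finger_force: 59.2
```

Emit:
apply_moves --series '[{"offset":[0,0,0.02],"angular":[0,0,0]},{"offset":[0,0,0.02],"angular":[0,0,0]},{"offset":[0,0,0],"angular":[0,0,0]}]'

```text
t: 22.65
eef_pos: [0.4958, 0.0998, 0.0789]
orientation: [-3.141, -0.0, 2.977]
wrist_force: [-0.5, -0.0, -1.7]
grip_width: 0.588
finger_force: 59.2
```

Emit:
apply_moves --series '[{"offset":[0,0,0.02],"angular":[0,0,0]},{"offset":[0,0,0.02],"angular":[0,0,0]},{"offset":[0,0,0],"angular":[0,0,0]}]'

```text
t: 22.95
eef_pos: [0.4957, 0.0998, 0.0773]
orientation: [-3.141, -0.0, 2.977]
wrist_force: [0.8, -0.2, -0.3]
grip_width: 0.588
finger_force: 59.2
```

Emit:
apply_moves --series '[{"offset":[0,0,0.03],"angular":[0,0,0]},{"offset":[0,0,0.03],"angular":[0,0,0]},{"offset":[0,0,0],"angular":[0,0,0]}]'

```text
t: 23.25
eef_pos: [0.4957, 0.0997, 0.0748]
orientation: [-3.141, -0.0, 2.977]
wrist_force: [0.1, 0.7, -1.3]
grip_width: 0.587
finger_force: 59.2
```

Emit:
apply_moves --series '[{"offset":[0,0,0.03],"angular":[0,0,0]},{"offset":[0,0,0.03],"angular":[0,0,0]},{"offset":[0,0,0],"angular":[0,0,0]}]'

```text
t: 23.55
eef_pos: [0.4957, 0.0997, 0.0724]
orientation: [-3.141, -0.0, 2.977]
wrist_force: [-0.3, 0.0, -1.9]
grip_width: 0.586
finger_force: 59.2
```

Emit:
apply_moves --series '[{"offset":[0,0,0.02],"angular":[0,0,0]},{"offset":[0,0,0.02],"angular":[0,0,0]},{"offset":[0,0,0],"angular":[0,0,0]}]'

```text
t: 23.85
eef_pos: [0.4958, 0.0997, 0.0709]
orientation: [-3.141, -0.0, 2.977]
wrist_force: [-0.4, 0.7, -1.0]
grip_width: 0.587
finger_force: 59.2
```

Emit:
apply_moves --series '[{"offset":[0,0,0.02],"angular":[0,0,0]},{"offset":[0,0,0.01],"angular":[0,0,0]},{"offset":[0,0,0],"angular":[0,0,0]}]'

```text
t: 24.15
eef_pos: [0.4958, 0.0998, 0.0698]
orientation: [-3.141, -0.0, 2.977]
wrist_force: [-0.2, 0.1, -0.5]
grip_width: 0.587
finger_force: 59.2
```

Emit:
apply_moves --series '[{"offset":[0,0,0.015],"angular":[0,0,0]},{"offset":[0,0,0],"angular":[0,0,0]}]'

```text
t: 24.35
eef_pos: [0.4959, 0.0997, 0.0695]
orientation: [-3.142, 0.0, 2.977]
wrist_force: [-1.5, 0.1, 0.5]
grip_width: 0.585
finger_force: 59.3
```

Emit:
apply_moves --series '[{"offset":[0,0,0.015],"angular":[0,0,0]},{"offset":[0,0,0.01],"angular":[0,0,0]},{"offset":[0,0,0],"angular":[0,0,0]}]'

```text
t: 24.65
eef_pos: [0.496, 0.0998, 0.0695]
orientation: [3.142, 0.0, 2.977]
wrist_force: [-3.4, -1.1, 5.4]
grip_width: 0.588
finger_force: 59.9
```

Firm stop at exactly home height. Release and retreat.

Emit:
apply_moves --grip 0 --series '[{"offset":[0,0,0],"angular":[0,0,0]},{"offset":[0,0,0],"angular":[0,0,0]},{"offset":[0,0,0],"angular":[0,0,0]},{"offset":[0,0,0],"angular":[0,0,0]},{"offset":[0,0,0],"angular":[0,0,0]},{"offset":[0,0,0],"angular":[0,0,0]},{"offset":[0,0,0],"angular":[0,0,0]}]'

```text
t: 25.35
eef_pos: [0.4958, 0.0997, 0.0683]
orientation: [-3.141, -0.0, 2.977]
wrist_force: [1.1, -0.5, -1.0]
grip_width: 1.003
finger_force: 0.0
```

Emit:
apply_moves --series '[{"offset":[0,0,-0.3],"angular":[0,0,0]},{"offset":[0,0,-0.8],"angular":[0,0,0]},{"offset":[0,0,-1],"angular":[0,0,0]},{"offset":[0,0,-1],"angular":[0,0,0]},{"offset":[0,0,-1],"angular":[0,0,0]},{"offset":[0,0,-1],"angular":[0,0,0]},{"offset":[0,0,0],"angular":[0,0,0]},{"offset":[0,0,0],"angular":[0,0,0]}]'

```text
t: 26.15
eef_pos: [0.4964, 0.0998, 0.2746]
orientation: [3.141, 0.004, 2.977]
wrist_force: [-0.2, -0.1, -0.6]
grip_width: 1.0
finger_force: 0.0
```

```bash
python3 shot.py w10
python3 - <<'E'
from h import *
d=pickle.load(open("w10.pkl","rb"));c,o=d["wrist"],d["obs"]
for t in (130,145): print(t,kid(c,o,.096,t,(279,185),(200,60,370,275)))
a=c["frame"][40:330,130:430];b=d["side"]["frame"][170:300,170:320]
cv2.imwrite("pics/w10c.png",np.hstack([cv2.resize(a,(400,387)),cv2.resize(b,(400,387))]))
E
```

```text
26.15 [0.4964 0.0998 0.2746] [3.141 0.004 2.977] [-0.23 -0.14 -0.6 ] 0.9996494254830238
130 (array([496. , 100.1]), np.float64(-0.1636), 122.0, 57.6, 1153, (array([256., 122.]), array([317., 247.])))
145 (array([496.1, 100.2]), np.float64(-0.1626), 123.0, 58.3, 1164, (array([255., 122.]), array([317., 248.])))
```

View pics/w10c.png

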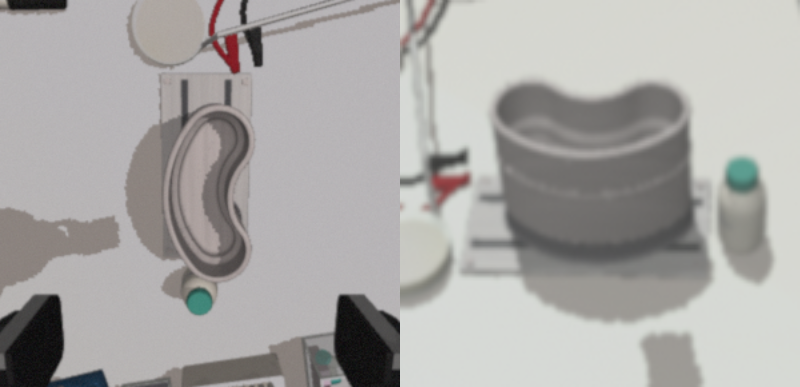

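Both dishes are stacked flush and level. The side view shows only a faint even seam, the rim measures the right size at 96 mm height, and petri and bottle are undisturbed. Handing in.

```bash
python3 -c "
from station import arm
print(arm.sign_off())"
```

```text
the job is handed in; nothing more can be done
None
```

The deep dish is home in the well and the shallow dish is home on top of it; both are released, the petri dish and bottle look untouched, the arm never went near the jar, and the job is handed in at about 26 s.

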